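# Roll the freshly oiled ball up the drying gutter to its resting place

## Task

The larger wooden ball at the foot of the sloped drying rack has just been oiled and must not be picked up: push it from behind with a fingertip, gently and steadily without flicking it, all the way up its gutter and over the cross dowel, so that it rests between the dowel and the stop at the head and cannot roll back. Then take the hand away. Leave the smaller ball, the tin, the knife and the wood blank where they are.

Things in the scene. Friction and masses are not known exactly. Their poses are not given: they have to be found in the camera images.
- ball_big: The larger ball: plain dark wood, polished, diameter 50 mm, 40 to 85 g. Origin at its centre; its axes turn with it as it rolls. It starts at rest at the foot of one of the two gutters (either one). It rolls freely and runs back to the foot if let go on the slope.
- ball_small: The smaller ball: same dark wood, diameter 40 mm, about 30 g, at rest at the foot of the other gutter. Origin at its centre. To be left alone.
- gutter: The drying rack's two parallel 90-degree V gutters of pale wood, sloping 8 degrees. x runs uphill along them, y left when looking uphill, z square to the slope. Origin midway between them at the foot, level with the bottoms of the Vs. Centre lines at y = +42 and -42 mm; wall tops at z = 24 mm, 48 mm apart inside. The larger ball rolls with its centre at z = 35 mm. Fixed; place and direction vary.
- foot_lip (a point): Middle of the inner top edge of the board that closes the foot of both gutters (x = 0, y = 0, z = 20 mm in the gutter frame; board 12 mm thick, 168 mm long, lying towards -x). The larger ball starts against it, its centre at about x = 22 mm, so a fingertip level with the ball's centre passes 15 mm above this edge.
- dowel (a point): Middle of the top of the cross dowel, a thin wooden rod 8 mm across that runs along y through both gutters (x = 193, y = 0, z = 13 mm in the gutter frame). The larger ball climbs about 3 mm over it, starting with its centre 12 mm before the dowel, and drops behind it by itself once its centre is well past the dowel.
- head_stop (a point): Middle of the top edge, on the gutter side, of the board that closes the head of both gutters (x = 232.5, y = 0, z = 50 mm in the gutter frame; 14 mm thick). The larger ball behind the dowel has only about 2 mm of play: its centre is at x = 205 to 207.5 mm.
- seat_left (a point): Where the centre of the larger ball is when it rests behind the dowel at the head of the gutter at +y of the gutter frame (x = 206, y = +42, z = 35 mm in the gutter frame).
- seat_right (a point): The same for the gutter at -y of the gutter frame (x = 206, y = -42, z = 35 mm).
- tin: Closed round steel oil tin with a paper label, 68 mm across, 75 mm high, standing on the bench beside the rack. Origin at the centre of its underside. Bystander.
- knife: Carving knife lying on the bench beside the rack, 168 mm long, dark round handle 15 mm thick, brass collar, steel blade. Origin on the bench near its middle, x along the blade. Bystander.
- blank: Square block of dark wood, 100 x 32 x 32 mm, lying on the bench beside the rack. Origin at the centre of its underside, x along its length. Bystander.
There are look-alikes about, which are no part of the job. What is shaped like the ball_big but turquoise is not meant.

How it is judged:
By the outcome, as a careful person would: the job done as asked, in the order asked, and still so for the second after the job is handed in, with the robot touching nothing.
It also fails if it takes over 42 s, if anything falls off the work surface, if the arm or the gripper's body presses on something with over 40 N, if the wrist force passes 120 N, or if a joint passes its speed limit or range.

## Robot

A 6-joint arm with a two-finger parallel gripper is mounted at the origin on the work surface. World frame = base frame: x ahead of the robot, y to its left, z up, the work surface at z = 0. Lengths are in m, angles in rad, forces in N, time in s.
With the tool pointing down it reaches from about 0.375 to 0.975 m from the base axis. Payload 3.8 kg.
Tool frame: the origin (TCP) lies at the very end of the fingers, on their centre line; the grasp point (between the pads) lies 19 mm behind it; y points along the fingers, z is the direction in which the jaws open and shut, and the axes are right-handed (so a half turn about y gives the same grasp; the last joint's range is limited). The gripper opens to 85 mm and grips with 20 to 120 N. Pads are 22 mm wide; open, the fingers measure 114 mm over their backs; the gripper's body (76 mm by 85 mm) begins 54 mm behind the grasp point. The pads swing forward as they close: fully open they stand 13 mm farther back than shut.
Start: joints at [1.185, 0.264, 1.604, -0, 1.274, -0.037], TCP at [0.231, 0.634, 0.231] pointing down, gripper open.
Joint ranges: [-2.63, 2.63], [-0.94, 2.18], [0.31, 2.57], [-1.31, 4.45], [0, 2.66], [-2.55, 2.55]. Speed limits (rad/s): [2.57, 2.57, 3.14, 3.14, 3.14, 3.14].

## Interface

Orientations are given as a rotation vector (axis times angle).
In Python, from workcell import bot gives the robot as it stands.
- The arm moves only by the tool play_rows, never from a script. Its argument "series" is text: rows parted by semicolons, each of 7 numbers parted by spaces: the shift along the tool's x, y, z in cm, then the turn, a rotation vector about the tool's x, y, z in degrees, then the finger opening in cm, from 0 to 8.54. In form: dx dy dz rx ry rz grip; .... A call has 1 to 12 rows; each row is the pose to reach, as a shift and turn from the pose measured when the call began, along the tool's axes at that moment; what a row does not reach only later rows make up. A row lasts 1/12 s, in which the tool goes at most 41.7 mm and 7.16 degrees, less where a joint would pass 70% of its speed; a pose out of reach is approached as far as the arm can. A call with a gripper value outside its range is refused whole. The fingers move at their own pace and stop on an object; "newtons" is the grip in N (left out, the last holds). Time passes only in rows, so rows that repeat a pose let the fingers close. It gives the time, the measured TCP pose, the force and the opening at its end, in the units of the state.
- bot.read_state(): the state, without advancing time (a new reading comes with each control period).
- bot.read_camera(name): name is "scene" or "side" or "wrist"; returns the picture (384x512x3 uint8, blue, green, red); there is no depth.
- bot.calibration(name): a dict with "fx", "fy", "cx", "cy" (pixels), "k1" (the pictures are not rectified: a ray, as slopes to the right and down, at radius r is drawn at 1 + k1 r^2 times it, then the intrinsics apply), "origin" and "rotation" of the camera in the world. Camera axes: x right, y down, z forward; pixel columns grow to the right and rows downward; lengths in m; the calibration is good to about 2 mm. A picture is of the moment at which its call begins: read the wrist's pose just before it. calibration takes no time and is no camera call; for the wrist camera it gives the pose at the moment of the call.
- bot.finish_job(): hands the job in, once; it reports no verdict.
The state is a dict: "time": time; "q": joint angles; "joint_vel": joint speeds; "joint_torque": joint torques, N m; "tool_pos": TCP position; "tcp_rot": TCP orientation; "wrist_force": force on the tool from outside, world axes, zero at the start; "torque": the same for the moment, N m; "width": opening from 0.0 (shut) to 1.0 (fully open).
Only numpy, scipy, OpenCV 4.12 (cv2) and the standard library are available. Lean on these libraries where they do the work, as an engineer would, in place of code of your own. Each camera call takes 0.05 s, during which the arm holds its last target.

## Working session

There is one attempt and no reset: what is moved stays moved. The work goes in short steps, Python scripts to look and compute and a tool call to move; the robot and the scene stay as the last step left them, time stands still between calls to the robot, and variables do not carry over. Pictures are saved under pics/ and viewed, and the job is handed in when it is done.

Besides the shell and the picture viewer there is one more tool, called by a JSON object that holds its "api" and its "payload". play_rows: Moves the arm, as the interface text tells. Its arguments: {"type":"object","properties":{"series":{"type":"string"},"newtons":{"type":"number"}},"required":["series"]}

```bash
ls; mkdir -p pics; python3 - <<'E'
from workcell import bot
import cv2
s=bot.read_state(); print(s)
for n in ("scene","side","wrist"):
    im=bot.read_camera(n); cv2.imwrite(f"pics/{n}0.png",im)
    print(n,bot.calibration(n))
E
```

```text
pics
{'time': 0.0, 'q': array([ 1.18511231e+00,  2.64753731e-01,  1.60541489e+00,  3.93167106e-05,
        1.27371197e+00, -3.69096068e-02]), 'joint_vel': array([-0.00074614,  0.00038531,  0.00061856,  0.00013123,  0.00130098,
       -0.00127436]), 'joint_torque': array([-2.39485315e-03, -5.15111160e+01, -3.67315614e+01, -2.06073100e-04,
        1.29854566e-02, -1.77194408e-05]), 'tool_pos': array([0.23038979, 0.63366074, 0.22993957]), 'tcp_rot': array([-1.55564815,  0.27417598, -0.27336089]), 'wrist_force': array([ 0.3740293 , -0.07222764, -0.48659052]), 'torque': array([-0.01900232,  0.0332212 , -0.01432882]), 'width': 1.0026004574187055}
scene {'fx': 497.8945353651048, 'fy': 497.8945353651048, 'cx': 246.8987956336917, 'cy': 199.2139723623914, 'k1': -0.0067563177625484415, 'origin': array([1.49929272, 0.16672778, 0.70222943]), 'rotation': array([-1.51597178, -1.74262632,  0.95162309])}
side {'fx': 400.9193580861799, 'fy': 400.9193580861799, 'cx': 260.37918676349136, 'cy': 191.8153669477251, 'k1': 0.04758394515175693, 'origin': array([ 0.21095886, -0.48462674,  0.58110369]), 'rotation': array([-2.15257758,  0.65284563, -0.34715133])}
wrist {'fx': 296.60421720996595, 'fy': 296.60421720996595, 'cx': 251.03287571475775, 'cy': 196.71680563523265, 'k1': -0.013030538739292224, 'origin': array([0.16519068, 0.65931671, 0.37402454]), 'rotation': array([2.37596796, 1.66556837, 0.2332633 ])}
```

View pics/scene0.png

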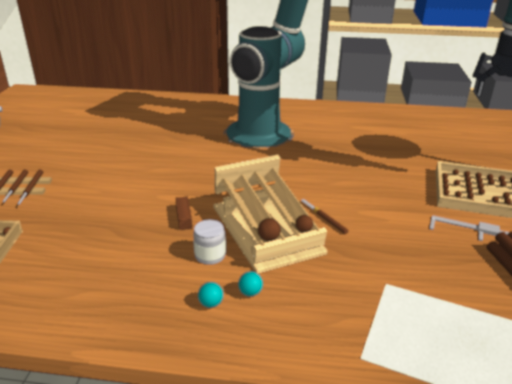

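View pics/side0.png

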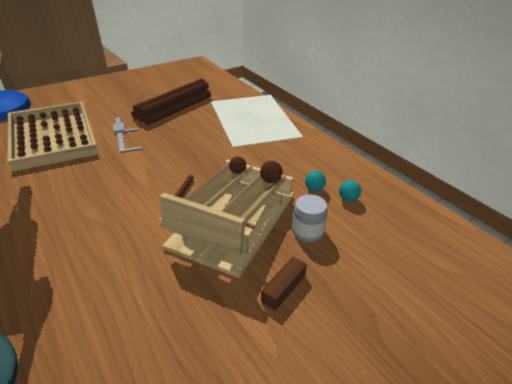

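View pics/wrist0.png

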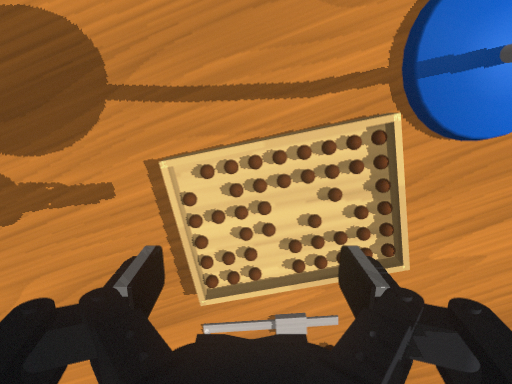

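The scene view shows the rack with its foot toward the camera. The big dark ball is at about (269,229), the small dark ball at (305,223), and two turquoise look-alikes at (210,294) and (250,284). In the side view the big ball is at (271,172) and the small one at (238,165). I'll enlarge both to confirm and measure.

```bash
cat > h.py <<'E'
import numpy as np, cv2
from scipy.spatial.transform import Rotation as R
def K(c): return np.array([[c['fx'],0,c['cx']],[0,c['fy'],c['cy']],[0,0,1.]])
def ray(c,uv):
    uv=np.atleast_2d(uv).astype(float)
    d=np.c_[(uv[:,0]-c['cx'])/c['fx'],(uv[:,1]-c['cy'])/c['fy']]
    s=d.copy()
    for _ in range(20): s=d/(1+c['k1']*(s**2).sum(1,keepdims=True))
    r=np.c_[s,np.ones(len(s))]; r/=np.linalg.norm(r,axis=1,keepdims=True)
    return r@R.from_rotvec(c['rotation']).as_matrix().T
def plane(c,uv,z):
    r=ray(c,uv); o=c['origin']; return o+r*((z-o[2])/r[:,2])[:,None]
def proj(c,P):
    p=(np.atleast_2d(P)-c['origin'])@R.from_rotvec(c['rotation']).as_matrix()
    s=p[:,:2]/p[:,2:]; s=s*(1+c['k1']*(s**2).sum(1,keepdims=True))
    return s*[c['fx'],c['fy']]+[c['cx'],c['cy']]
def tri(obs):
    A=np.zeros((3,3)); b=np.zeros(3); L=[]
    for c,uv in obs:
        r=ray(c,uv)[0]; M=np.eye(3)-np.outer(r,r); A+=M; b+=M@c['origin']; L.append((c['origin'],r))
    P=np.linalg.solve(A,b)
    return P,[np.linalg.norm(np.cross(P-o,r)) for o,r in L]
E
python3 - <<'E'
import cv2
s=cv2.imread('pics/scene0.png'); d=cv2.imread('pics/side0.png')
cv2.imwrite('pics/scene_crop.png',cv2.resize(s[145:315,165:365],None,fx=3.5,fy=3.5,interpolation=cv2.INTER_CUBIC))
cv2.imwrite('pics/side_crop.png',cv2.resize(d[140:280,150:370],None,fx=3.5,fy=3.5,interpolation=cv2.INTER_CUBIC))
E
```

```text
(no output)
```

View pics/scene_crop.png

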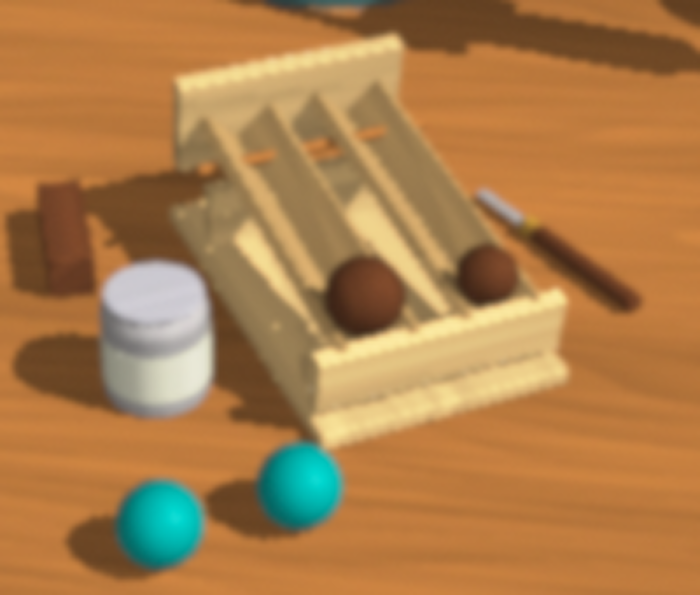

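View pics/side_crop.png

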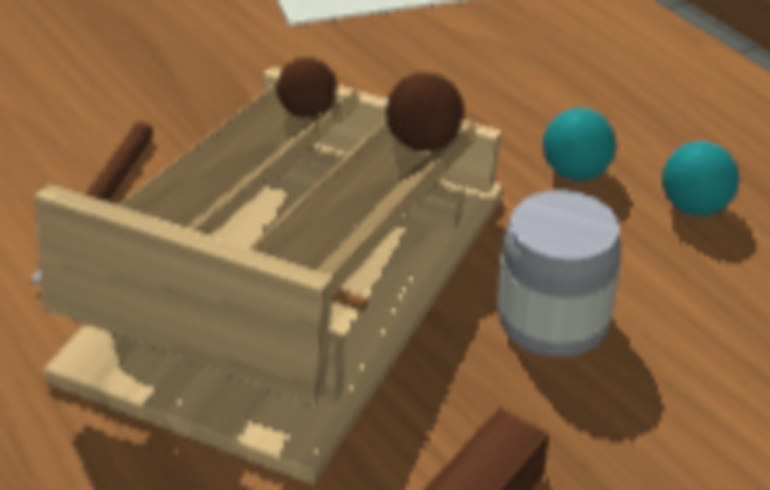

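```bash
python3 - <<'E'
import cv2,numpy as np
from h import *
from workcell import bot
C={n:bot.calibration(n) for n in("scene","side")}
out={}
for n,bx,g in(("scene",(245,205,330,250),[(269,229),(305,223)]),("side",(222,150,292,190),[(271,172),(238,165)])):
    im=cv2.imread(f'pics/{n}0.png')
    m=(im.max(2)<118)&(im[...,2].astype(int)>im[...,0]+12)
    x0,y0,x1,y1=bx; M=np.zeros(m.shape,np.uint8); M[y0:y1,x0:x1]=m[y0:y1,x0:x1]
    M=cv2.morphologyEx(M,cv2.MORPH_OPEN,np.ones((3,3),np.uint8))
    cs,_=cv2.findContours(M,cv2.RETR_EXTERNAL,cv2.CHAIN_APPROX_NONE)
    for c in cs:
        if cv2.contourArea(c)<40: continue
        print(n,cv2.contourArea(c),cv2.minEnclosingCircle(c),cv2.fitEllipse(c),cv2.boundingRect(c))
    im2=im.copy(); cv2.drawContours(im2,cs,-1,(0,255,0),1)
    cv2.imwrite(f'pics/{n}_m.png',cv2.resize(im2[y0-10:y1+10,x0-10:x1+10],None,fx=6,fy=6,interpolation=cv2.INTER_NEAREST))
s=cv2.imread('pics/scene0.png'); d=cv2.imread('pics/side0.png')
E
```

```text
scene 307.5 ((267.523681640625, 229.65975952148438), 11.758987426757812) ((266.60772705078125, 229.96734619140625), (20.236719131469727, 22.19261360168457), 153.77491760253906) (256, 218, 23, 23)
scene 175.5 ((302.6666564941406, 223.6666717529297), 8.975381851196289) ((302.10009765625, 223.61376953125), (15.238751411437988, 16.6138916015625), 143.45814514160156) (294, 215, 18, 17)
scene 83.0 ((321.5, 217.0), 9.60478687286377) ((322.5880126953125, 216.47959899902344), (5.982117652893066, 19.586477279663086), 126.8185043334961) (314, 211, 16, 13)
side 82.5 ((235.3235321044922, 183.89215087890625), 8.92893123626709) ((237.2266845703125, 184.24896240234375), (10.03945541381836, 17.458415985107422), 61.57484436035156) (228, 177, 17, 13)
side 557.0 ((264.0, 177.0), 20.000099182128906) ((268.382080078125, 176.36949157714844), (25.058897018432617, 36.64469909667969), 53.172386169433594) (248, 161, 36, 29)
side 293.0 ((234.65989685058594, 168.50253295898438), 13.134222030639648) ((235.76019287109375, 167.21311950683594), (18.97269058227539, 23.721878051757812), 66.27957153320312) (222, 157, 26, 22)
```

```bash
python3 - <<'E'
import cv2,numpy as np
a=cv2.imread('pics/scene_m.png');b=cv2.imread('pics/side_m.png')
w=max(a.shape[1],b.shape[1]); f=lambda x:cv2.copyMakeBorder(x,0,0,0,w-x.shape[1],0)
cv2.imwrite('pics/m.png',cv2.resize(np.vstack([f(a),f(b)]),None,fx=.9,fy=.9))
E
```

```text
(no output)
```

View pics/m.png

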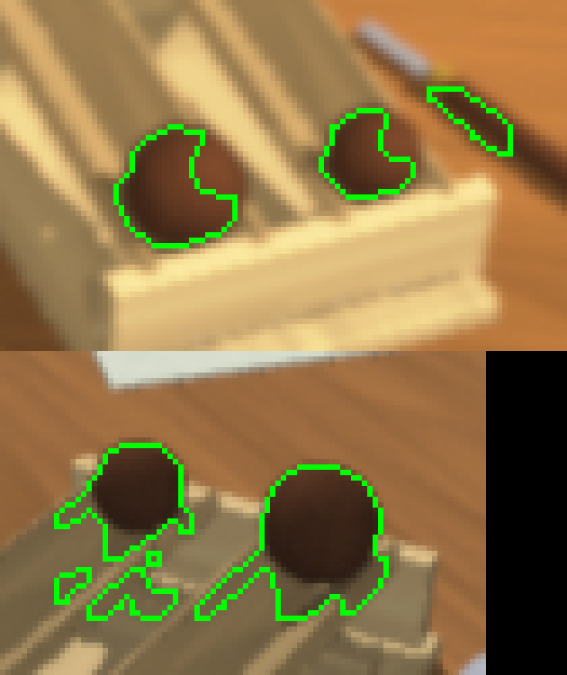

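```bash
python3 - <<'E'
import cv2,numpy as np
from h import *
from workcell import bot
C={n:bot.calibration(n) for n in("scene","side")}
P={}
for n,gs in(("scene",[(269.3,229.3,13),(304.1,222.7,11)]),("side",[(271.5,172,13),(238,165,11)])):
    im=cv2.imread(f'pics/{n}0.png').astype(int)
    for k,(u,v,r) in enumerate(gs):
        print(n,k,"row G",im[int(v),int(u)-16:int(u)+17,1],"col G",im[int(v)-16:int(v)+17,int(u),1])
E
```

```text
scene 0 row G [101  94  89  83  69  51  39  38  41  45  50  53  57  59  61  62  63  65
  67  68  68  69  70  71  70  69  70  83 102 115 124 142 167] col G [176 157 147 136 115  85  63  60  62  64  64  64  65  66  66  65  63  62
  60  58  57  54  51  47  44  41  47  87 152 206 228 232 230]
scene 1 row G [129 131 134 128 122 125 116  89  56  41  42  46  51  54  57  60  63  65
  68  71  71  72  72  76  94 121 134 131 124 121 120 120 118] col G [ 96 116 137 145 142 135 126 113  93  71  61  61  63  63  64  64  63  62
  59  58  55  51  49  44  48  85 147 203 225 230 227 215 197]
side 0 row G [120 119 120 119 111  63  33  31  32  33  32  33  32  33  34  35  34  34
  35  36  36  35  35  33  33  30  34  60  96 100 104 108 109] col G [107 108 108 107  90  64  52  50  47  46  43  42  40  39  36  35  34  34
  33  33  32  31  31  30  28  28  40  88  85  69  66  84 116]
side 1 row G [108 108 108 113 119 114  89  43  33  32  32  33  33  34  34  34  33  34
  34  35  34  30  32  58 123 178 175 166 146 118 122 117 118] col G [108 111 112 113 113 111 108  84  59  49  46  43  41  38  35  33  33  33
  33  33  32  31  30  30  52  72  88 116 109  97  93  92  93]
```

```bash
python3 - <<'E'
import cv2,numpy as np
from h import *
from workcell import bot
C={n:bot.calibration(n) for n in("scene","side")}
obs={'big':[("scene",(269.05,229.2)),("side",(271.05,171.6))],'small':[("scene",(303.9,222.9)),("side",(237.0,164.8))]}
B={}
for k,o in obs.items():
    P,e=tri([(C[n],uv) for n,uv in o]); B[k]=P; print(k,P.round(4),np.round(e,4),[np.linalg.norm(P-C[n]['origin']).round(3) for n,_ in o], "R px expect",[C[n]['fx']*(.025 if k=='big' else .02)/np.linalg.norm(P-C[n]['origin']) for n,_ in o])
d=B['big']-B['small']; print(d, np.linalg.norm(d), np.degrees(np.arctan2(d[1],d[0])))
E
```

```text
big [0.6466 0.0968 0.0798] [0.001 0.001] [np.float64(1.058), np.float64(0.883)] R px expect [np.float64(11.764951729925679), np.float64(11.355654595636981)]
small [0.6032 0.169  0.0728] [0.0011 0.0011] [np.float64(1.095), np.float64(0.916)] R px expect [np.float64(9.09377763705985), np.float64(8.751528280468282)]
[ 0.04335407 -0.07224869  0.00700924] 0.08454926695243302 -59.033413756615765
```

```bash
python3 - <<'E'
import cv2
s=cv2.imread('pics/scene0.png'); d=cv2.imread('pics/side0.png')
cv2.imwrite('pics/s_head.png',cv2.resize(s[150:215,205:295],None,fx=8,fy=8,interpolation=cv2.INTER_CUBIC))
cv2.imwrite('pics/s_foot.png',cv2.resize(s[210:275,240:335],None,fx=8,fy=8,interpolation=cv2.INTER_CUBIC))
cv2.imwrite('pics/d_head.png',cv2.resize(d[180:280,155:255],None,fx=5.8,fy=5.8,interpolation=cv2.INTER_CUBIC))
E
```

```text
(no output)
```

View pics/s_head.png

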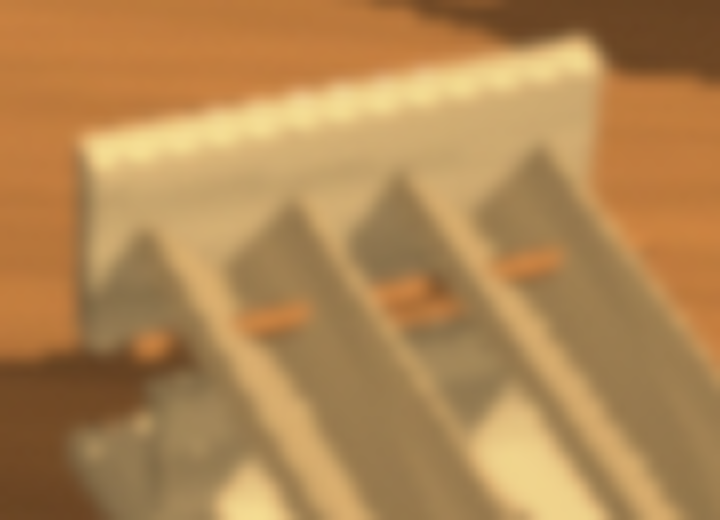

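View pics/s_foot.png

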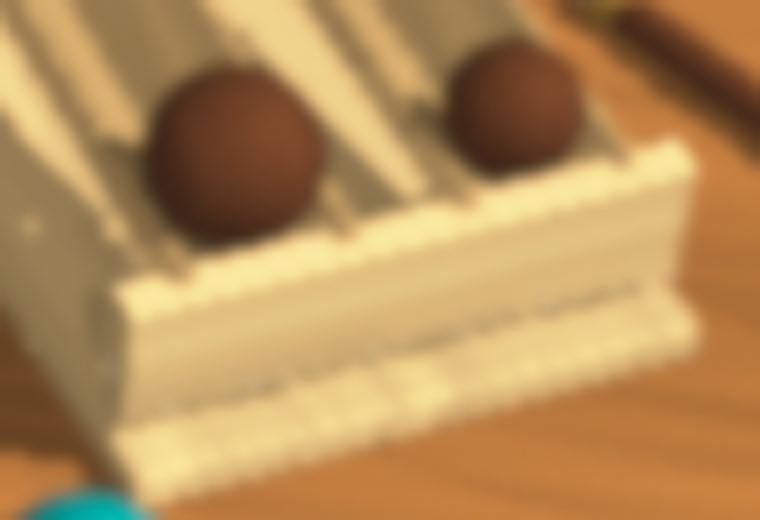

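View pics/d_head.png

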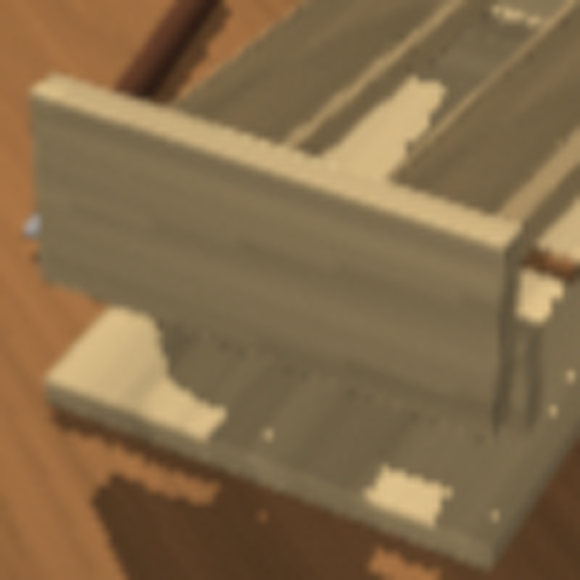

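```bash
cat > fit.py <<'E'
import numpy as np
from h import *
from workcell import bot
from scipy.optimize import least_squares
C={n:bot.calibration(n) for n in("scene","side")}
pts={'HB':[("scene",(216.6,171.0)),("side",(245.9,217.6))],'HS':[("scene",(280.0,158.5)),("side",(163.6,192.9))],
'FB':[("scene",(254.75,246.25)),("side",(292.0,179.3))],'FS':[("scene",(325.6,227.75)),("side",(226.9,161.5))],
'big':[("scene",(269.05,229.2)),("side",(271.05,171.6))],'small':[("scene",(303.9,222.9)),("side",(237.0,164.8))]}
X={}
for k,o in pts.items():
    P,e=tri([(C[n],uv) for n,uv in o]); X[k]=P; print(k,P.round(4),np.round(e,4))
for a,b in (('HB','HS'),('FB','FS'),('HB','FB'),('HS','FS')):
    d=X[a]-X[b]; print(a,b,np.linalg.norm(d).round(4),np.degrees(np.arctan2(d[1],d[0])).round(1),'dz',d[2].round(4))
# model gutter frame
s=-1 # sign of y on which big sits (set by test)
def M(p):
    yaw=p[3]; Rm=R.from_euler('z',yaw)*R.from_euler('y',-np.radians(8)); return Rm
for s in(1,-1):
    G={'HB':(.2325,s*.084,.050),'HS':(.2325,-s*.084,.050),'FB':(0,s*.084,.020),'FS':(0,-s*.084,.020),'big':(.022,s*.042,.0354),'small':(.019,-s*.042,.0283)}
    def res(p):
        r=[]
        for k,o in pts.items():
            Pw=M(p).apply(G[k])+p[:3]
            for n,uv in o: r.append(proj(C[n],Pw)[0]-uv)
        return np.ravel(r)
    best=min((least_squares(res,[.65,.12,.03,y0]) for y0 in(0,1.5,3,-1.5)),key=lambda q:q.cost)
    print(s,best.cost,best.x[:3].round(4),np.degrees(best.x[3]).round(2)); print(res(best.x).reshape(-1,4).round(1))
    Rm=M(best.x)
    for nm,g in(('big0',(.022,s*.042,.0354)),('seat',(.206,s*.042,.035))): print(nm,(Rm.apply(g)+best.x[:3]).round(4))
E
python3 fit.py
```

```text
HB [ 0.491  -0.0443  0.1235] [0.0007 0.0007]
HS [0.4022 0.0991 0.1212] [0.0002 0.0002]
FB [0.6851 0.0705 0.0605] [0.0019 0.0019]
FS [0.6007 0.2148 0.06  ] [0.0042 0.0042]
big [0.6466 0.0968 0.0798] [0.001 0.001]
small [0.6032 0.169  0.0728] [0.0011 0.0011]
HB HS 0.1687 -58.2 dz 0.0023
FB FS 0.1672 -59.7 dz 0.0005
HB FB 0.2341 -149.4 dz 0.063
HS FS 0.2378 -149.8 dz 0.0612
1 7.34372023677968 [0.639  0.1413 0.041 ] 210.79
[[-0.5  0.2 -0.4  0.5]
 [-0.1 -0.1  0.8 -1.2]
 [-0.7  0.2 -0.9 -0.5]
 [-1.4  0.4 -2.1 -1.3]
 [-0.5  0.4 -0.5  0.1]
 [-0.1  1.2  0.1 -0.2]]
big0 [0.646  0.0966 0.0791]
seat [0.4895 0.0033 0.1043]
-1 23686.938961918542 [0.6453 0.1329 0.0298] 196.23
[[ 84.   -6.6 -90.1 -35.5]
 [-46.8  10.5  53.9  26.3]
 [ 68.7  -6.9 -57.5 -18.3]
 [-79.   18.4  64.   27.2]
 [ 33.8  -0.4 -29.   -7.1]
 [-39.2  12.5  34.2  16.1]]
big0 [0.6174 0.1685 0.068 ]
seat [0.4424 0.1175 0.0932]
```

The triangulated rack fits the given sizes: 168 mm board lengths, about 234 mm between head and foot, slope and heights all right. The big ball is in the +y gutter. Next I work out the tool orientation and the approach.

```bash
cat > g.py <<'E'
import numpy as np
from h import *
O=np.array([.639,.1413,.041]); YAW=np.radians(210.7)
RG=R.from_euler('z',YAW)*R.from_euler('y',-np.radians(8)); G=RG.as_matrix()
def g2w(p): return RG.apply(p)+O
def w2g(p): return RG.inv().apply(np.asarray(p)-O)
# desired tool orientations: y=-gz, z=+-gy
def want(s): 
    y=-G[:,2]; z=s*G[:,1]; x=np.cross(y,z); return R.from_matrix(np.c_[x,y,z])
def delta(st,Pw,Rw):
    Rt=R.from_rotvec(st['tcp_rot']); return Rt.inv().apply(Pw-st['tool_pos'])*100, np.degrees((Rt.inv()*Rw).as_rotvec())
def rep(st):
    Rt=R.from_rotvec(st['tcp_rot']); return w2g(st['tool_pos'])*1000,(Rt.as_matrix().T@G).round(3)
E
python3 - <<'E'
from g import *
from workcell import bot
st=bot.read_state(); Rt=R.from_rotvec(st['tcp_rot']).as_matrix()
print("tool axes x,y,z in world\n",Rt.T.round(3)); print("yaw tool x",np.degrees(np.arctan2(Rt[1,0],Rt[0,0])),"q1",np.degrees(st['q'][0]),'q6',np.degrees(st['q'][5]))
print("gutter axes\n",G.T.round(3))
for s in(1,-1):
    Pw=g2w([-.025,.042,.090]); print(s,Pw,delta(st,Pw,want(s)))
print("tool in gutter",rep(st)[0])
for n,p in(('start',(-.025,.042,.028)),('end',(.168,.042,.028))): w=g2w(p); print(n,w,np.hypot(w[0],w[1]),np.degrees(np.arctan2(w[1],w[0])))
E
```

```text
tool axes x,y,z in world
 [[ 0.94  -0.342 -0.   ]
 [-0.001 -0.002 -1.   ]
 [ 0.342  0.94  -0.002]]
yaw tool x -19.984894663317277 q1 67.90016145673393 q6 -2.1149159163713107
gutter axes
 [[-0.851 -0.506  0.139]
 [ 0.511 -0.86   0.   ]
 [ 0.12   0.071  0.99 ]]
1 [0.69250006 0.12422041 0.1266448 ] (array([ 60.83605791,  10.41020081, -32.08422755]), array([ -8.96732878, 129.06231863,  -4.16354792]))
-1 [0.69250006 0.12422041 0.1266448 ] (array([ 60.83605791,  10.41020081, -32.08422755]), array([ -3.44675658, -50.60620539,   7.42352437]))
tool in gutter [ 125.15849857 -632.06272382  173.49525514]
start [0.68508062 0.11981507 0.06524818] 0.6954790499862404 9.920237338028768
end [0.52074416 0.02223922 0.09210859] 0.5212188260429172 2.445422934539252
```

```bash
python3 - <<'E'
from g import *
from workcell import bot
st=bot.read_state()
A=g2w([-.030,.042,.1]); print(A,delta(st,A,want(-1)))
E
```

```text
[0.69795416 0.12745882 0.13585161] (array([ 61.23788767,   9.48864017, -31.59508664]), array([ -3.44675658, -50.60620539,   7.42352437]))
```

{"api": "play_rows", "payload": {"series": "1.2 0 -0.6 -0.1 -1 0.1 8; 3.7 0 -1.9 -0.2 -3 0.4 6; 6.7 0 -3.5 -0.4 -5.6 0.8 4; 10.4 0 -5.4 -0.6 -8.6 1.3 2; 14.1 0 -7.3 -0.8 -11.6 1.7 0; 17.8 0 -9.2 -1 -14.7 2.1 0; 21.4 0 -11.1 -1.2 -17.7 2.6 0; 25.1 0 -13 -1.4 -20.7 3 0; 28.8 0 -14.9 -1.6 -23.8 3.5 0; 32.5 0 -16.7 -1.8 -26.8 3.9 0; 35.5 0 -18.3 -2 -29.4 4.3 0; 38 0 -19.6 -2.1 -31.4 4.6 0", "newtons": 20}}

```text
time: 1.15
tool_pos: [0.5222, 0.3172, 0.2302]
tcp_rot: [-1.588, -0.09, 0.225]
wrist_force: [-0.6, -1.1, 0.7]
width: -0.005
```

```bash
python3 - <<'E'
from g import *
from workcell import bot
st=bot.read_state(); print(st['time'],st['width'],st['q'].round(2),rep(st))
A=g2w([-.030,.042,.1]); print(delta(st,A,want(-1)))
E
```

```text
1.15 -0.004690447509927349 [ 0.5   0.2   1.68  0.01  1.34 -1.28] (array([  36.87575775, -210.94128076,  185.8789336 ]), array([[-0.943,  0.329,  0.044],
       [-0.052, -0.014, -0.999],
       [-0.328, -0.944,  0.031]]))
(array([ 14.2473482 ,   8.55923083, -21.95497971]), array([ -1.3087813 , -19.17414551,   2.79847084]))
```

{"api": "play_rows", "payload": {"series": "0.7 0 -1.1 -0.1 -1 0.1 0; 2 0 -3.1 -0.2 -2.7 0.4 0; 3.6 0 -5.5 -0.3 -4.8 0.7 0; 5.3 0.5 -8.1 -0.5 -7.1 1 0; 7 1.2 -10.8 -0.6 -9.4 1.4 0; 8.7 2.2 -13.4 -0.8 -11.7 1.7 0; 10.3 3.5 -15.8 -0.9 -13.8 2 0; 11.7 5 -18 -1.1 -15.7 2.3 0; 12.8 6.4 -19.8 -1.2 -17.2 2.5 0; 13.7 7.6 -21.1 -1.3 -18.4 2.7 0; 14.2 8.3 -22 -1.3 -19.2 2.8 0; 14.2 8.6 -22 -1.3 -19.2 2.8 0"}}

```text
time: 2.15
tool_pos: [0.6974, 0.1249, 0.133]
tcp_rot: [-1.564, -0.311, 0.53]
wrist_force: [-0.9, 0.7, 0.1]
width: 0.001
```

```bash
python3 - <<'E'
from g import *
from workcell import bot
st=bot.read_state(); print(st['time'],st['width'],st['q'].round(2),rep(st))
A=g2w([-.030,.042,.1]); print(delta(st,A,want(-1)))
c=bot.calibration('wrist'); im=bot.read_camera('wrist'); cv2.imwrite('pics/w1.png',im); np.save('w1.npy',c,allow_pickle=True)
for n in('scene','side'): cv2.imwrite(f'pics/{n}1.png',bot.read_camera(n))
for nm,p in(('big',(.022,.042,.0354)),('small',(.019,-.042,.0283)),('FL',(0,.084,.02)),('FR',(0,-.084,.02)),('HL',(.2325,.084,.05)),('tip100',(-.03,.042,.1))): print(nm,proj(c,g2w(p)))
s=cv2.imread('pics/scene1.png'); d=cv2.imread('pics/side1.png')
v=np.vstack([cv2.resize(s[100:290,160:400],(600,475)),]); 
cv2.imwrite('pics/ss1.png',np.hstack([cv2.resize(s[110:290,180:360],(400,400)),cv2.resize(d[60:280,140:360],(400,400))]))
E
```

```text
2.15 0.0007331458065354743 [ 0.17  0.48  1.5  -0.05  1.29 -1.92] (array([-28.66291784,  43.96205379,  96.90191021]), array([[-1.   ,  0.001, -0.003],
       [ 0.003, -0.001, -1.   ],
       [-0.001, -1.   ,  0.001]]))
(array([ 0.13254073, -0.31003317,  0.19664289]), array([-0.05571157, -0.05860329, -0.17869271]))
big [[252.87862359 139.86817322]]
small [[370.71152119 143.29763197]]
FL [[196.98879408 167.62711592]]
FR [[418.74769222 167.57962901]]
HL [[ 162.73886584 -317.27487046]]
tip100 [[253.78762003 251.88394547]]
```

View pics/w1.png

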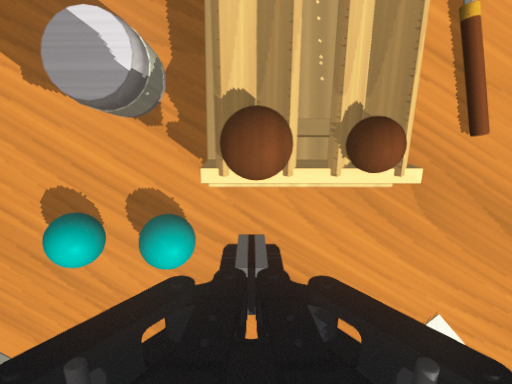

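View pics/ss1.png

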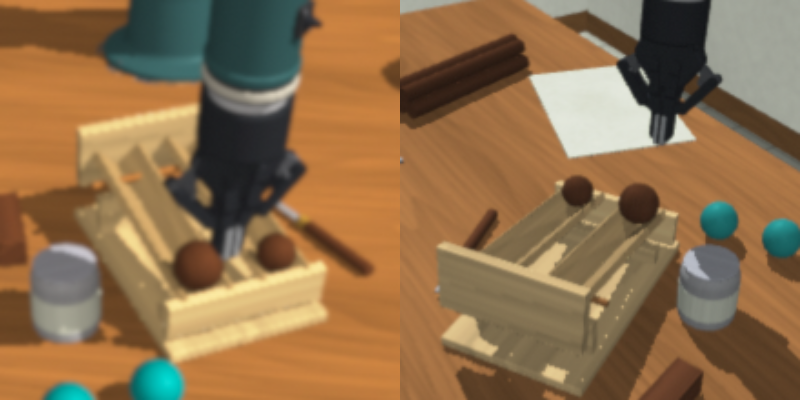

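```bash
python3 - <<'E'
import cv2
s=cv2.imread('pics/w1.png')
cv2.imwrite('pics/w1c.png',cv2.resize(s[90:330,180:340],None,fx=3.5,fy=2.5,interpolation=cv2.INTER_CUBIC))
cv2.imwrite('pics/w1c.png',cv2.resize(s[100:300,180:400],None,fx=3,fy=3,interpolation=cv2.INTER_CUBIC))
E
```

```text
(no output)
```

View pics/w1c.png

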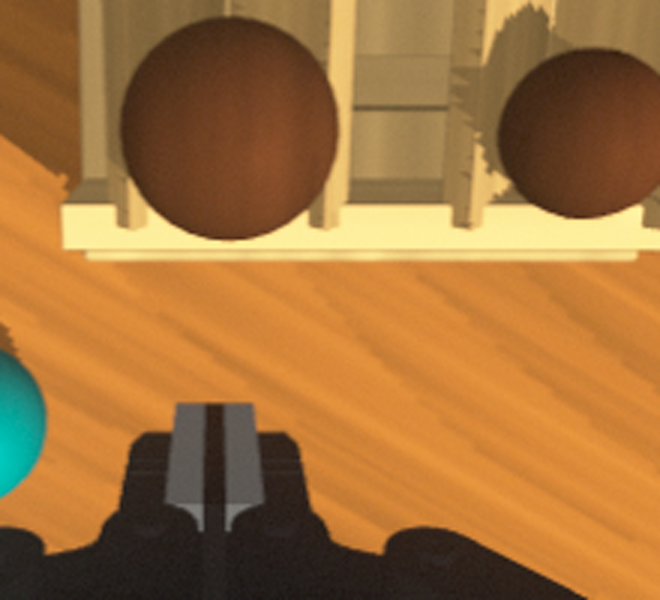

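{"api": "play_rows", "payload": {"series": "0.1 0.5 0.05 0 0 -0.2 0; 0.1 1.3 0.1 0 0 -0.2 0; 0.1 2.3 0.2 0 0 -0.2 0; 0.1 3.3 0.3 0 0 -0.2 0; 0.1 4.3 0.35 0 0 -0.2 0; 0.1 5.1 0.35 0 0 -0.2 0; 0.1 5.7 0.35 0 0 -0.2 0; 0.1 6.2 0.35 0 0 -0.2 0; 0.1 6.5 0.35 0 0 -0.2 0; 0.1 6.7 0.35 0 0 -0.2 0; 0.1 6.8 0.35 0 0 -0.2 0; 0.1 6.9 0.35 0 0 -0.2 0"}}

```text
time: 3.3
tool_pos: [0.6882, 0.1262, 0.0674]
tcp_rot: [-1.563, -0.317, 0.526]
wrist_force: [0.9, 0.0, -0.3]
width: 0.001
```

```bash
python3 - <<'E'
from g import *
from workcell import bot
st=bot.read_state(); print(st['time'],st['width'],st['q'].round(2),st['wrist_force'].round(2),rep(st))
c=bot.calibration('wrist'); im=bot.read_camera('wrist'); cv2.imwrite('pics/w2.png',im)
for n in('scene','side'): cv2.imwrite(f'pics/{n}2.png',bot.read_camera(n))
print('TCP',proj(c,st['tool_pos']),'big',proj(c,g2w((.022,.042,.0354))))
s=cv2.imread('pics/scene2.png'); d=cv2.imread('pics/side2.png')
cv2.imwrite('pics/ss2.png',np.hstack([cv2.resize(s[170:290,230:350],(400,400),interpolation=cv2.INTER_CUBIC),cv2.resize(d[90:210,210:330],(400,400),interpolation=cv2.INTER_CUBIC)]))
cv2.imwrite('pics/w2c.png',cv2.resize(im[60:310,150:400],None,fx=2.4,fy=2.4,interpolation=cv2.INTER_CUBIC))
E
```

```text
3.3 0.0008427668003248386 [ 0.17  0.52  1.58 -0.05  1.17 -1.91] [ 0.95  0.04 -0.33] (array([-30.60252397,  38.05972965,  31.00352025]), array([[-1.   , -0.   ,  0.004],
       [-0.004, -0.001, -1.   ],
       [ 0.   , -1.   ,  0.001]]))
TCP [[250.05289515 246.96457108]] big [[241.6225826  148.55210037]]
```

View pics/w2c.png

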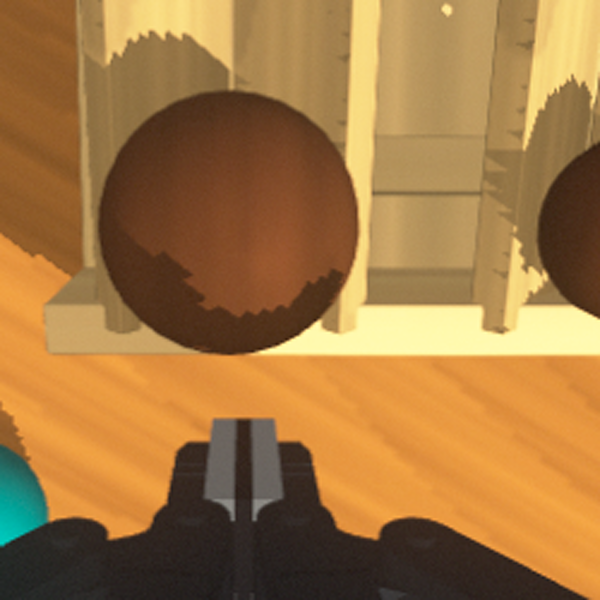

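View pics/ss2.png

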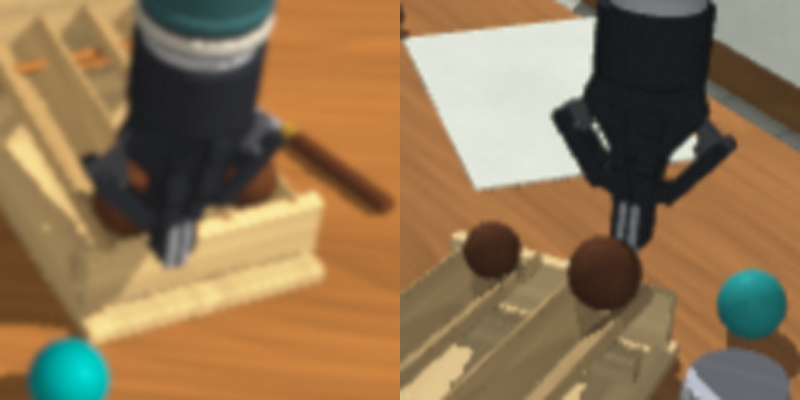

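```bash
python3 - <<'E'
from g import *
from workcell import bot
st=bot.read_state(); print(st['time'],st['wrist_force'].round(2),rep(st)[0])
print(delta(st,g2w((-.028,.041,.028)),want(-1)))
E
```

```text
3.45 [-0.39 -0.82 -0.71] [-30.52659576  37.99600683  31.09758411]
(array([-0.25393878,  0.30861182, -0.30050079]), array([-0.03258472,  0.01682074,  0.22070708]))
```

{"api": "play_rows", "payload": {"series": "-0.05 0.1 -0.1 0 0 0.2 0; -0.1 0.2 -0.2 0 0 0.2 0; -0.2 0.3 -0.3 0 0 0.2 0; -0.3 0.3 -0.3 0 0 0.2 0; -0.4 0.3 -0.3 0 0 0.2 0; -0.5 0.3 -0.3 0 0 0.2 0; -0.6 0.3 -0.3 0 0 0.2 0; -0.7 0.3 -0.3 0 0 0.2 0; -0.8 0.3 -0.3 0 0 0.2 0; -0.9 0.3 -0.3 0 0 0.2 0; -1 0.3 -0.3 0 0 0.2 0; -1.1 0.3 -0.3 0 0 0.2 0"}}

```text
time: 4.45
tool_pos: [0.6798, 0.1179, 0.0661]
tcp_rot: [-1.564, -0.314, 0.529]
wrist_force: [-0.4, -0.1, 0.2]
width: 0.006
```

```bash
cat > see.py <<'E'
import sys
from g import *
from workcell import bot
k=sys.argv[1]
st=bot.read_state(); print(st['time'],st['wrist_force'].round(2),rep(st)[0].round(2), delta(st,g2w((0,.041,.028)),want(-1))[1].round(2))
if len(sys.argv)>2:
    im=bot.read_camera('wrist'); d=bot.read_camera('side')
    st=bot.read_state(); print(st['time'],rep(st)[0].round(2))
    a=cv2.resize(im[60:310,130:380],(400,400),interpolation=cv2.INTER_CUBIC); b=cv2.resize(d[100:260,160:320],(400,400),interpolation=cv2.INTER_CUBIC)
    cv2.imwrite(f'pics/p{k}.png',np.hstack([a,b]))
E
python3 see.py 3 1
```

```text
4.45 [-0.37 -0.09  0.15] [-19.44  40.97  28.04] [-0.03  0.02  0.02]
4.55 [-19.37  41.01  28.06]
```

View pics/p3.png

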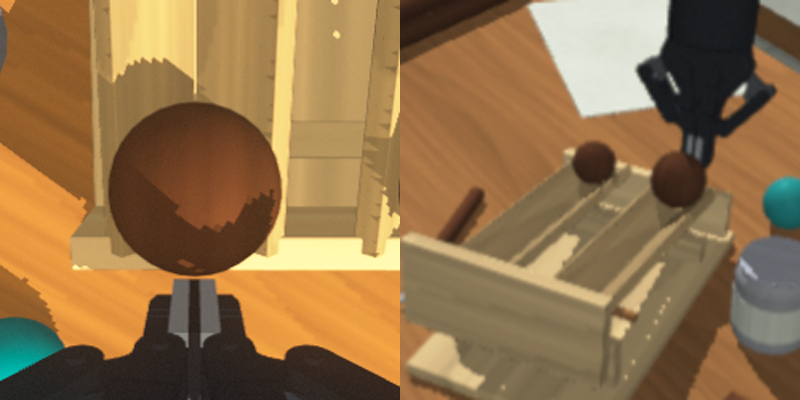

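{"api": "play_rows", "payload": {"series": "-0.1 0 0 0 0 0 0; -0.2 0 0 0 0 0 0; -0.3 0 0 0 0 0 0; -0.4 0 0 0 0 0 0; -0.5 0 0 0 0 0 0; -0.6 0 0 0 0 0 0; -0.7 0 0 0 0 0 0; -0.8 0 0 0 0 0 0; -0.95 0 0 0 0 0 0; -1.1 0 0 0 0 0 0; -1.25 0 0 0 0 0 0; -1.4 0 0 0 0 0 0"}}

```text
time: 5.55
tool_pos: [0.6677, 0.1107, 0.0681]
tcp_rot: [-1.564, -0.314, 0.529]
wrist_force: [-0.4, 0.9, -0.2]
width: 0.002
```

```bash
python3 see.py 4 1
```

```text
5.55 [-0.36  0.88 -0.23] [-5.2  41.02 28.06] [-0.03  0.01  0.02]
5.65 [-4.98 40.97 28.  ]
```

View pics/p4.png

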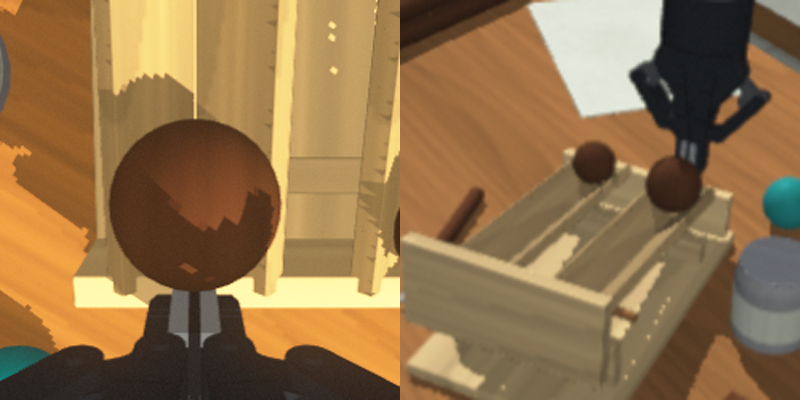

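{"api": "play_rows", "payload": {"series": "-0.15 0 0 0 0 0 0; -0.35 0 0 0 0 0 0; -0.55 0 0 0 0 0 0; -0.75 0 0 0 0 0 0; -0.95 0 0 0 0 0 0; -1.15 0 0 0 0 0 0; -1.35 0 0 0 0 0 0; -1.55 0 0 0 0 0 0; -1.75 0 0 0 0 0 0; -1.95 0 0 0 0 0 0; -2.15 0 0 0 0 0 0; -2.35 0 0 0 0 0 0"}}

```text
time: 6.65
tool_pos: [0.6473, 0.0986, 0.0713]
tcp_rot: [-1.564, -0.314, 0.529]
wrist_force: [0.1, -0.2, 1.5]
width: 0.005
```

```bash
python3 see.py 5 1
```

```text
6.65 [ 0.14 -0.15  1.54] [18.74 40.97 28.  ] [-0.04  0.01 -0.01]
6.75 [19.02 40.99 27.9 ]
```

View pics/p5.png

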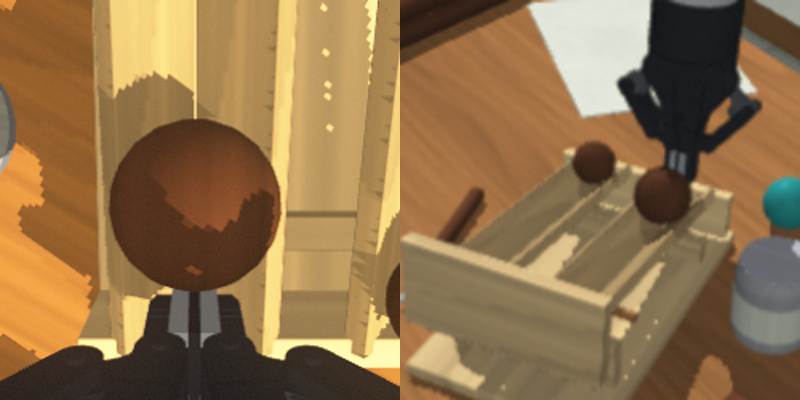

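The finger moves with the ball and is centred on it: both stay at u≈195 in the crop, and the ball's position relative to the finger hasn't changed. I'll keep pushing.

{"api": "play_rows", "payload": {"series": "-0.2 0 0 0 0 0 0; -0.4 0 0 0 0 0 0; -0.6 0 0 0 0 0 0; -0.8 0 0 0 0 0 0; -1 0 0 0 0 0 0; -1.2 0 0 0 0 0 0; -1.4 0 0 0 0 0 0; -1.6 0 0 0 0 0 0; -1.8 0 0 0 0 0 0; -2 0 0 0 0 0 0; -2.2 0 0 0 0 0 0; -2.4 0 0 0 0 0 0"}}

```text
time: 7.75
tool_pos: [0.6265, 0.0862, 0.0747]
tcp_rot: [-1.564, -0.313, 0.529]
wrist_force: [-0.7, 0.3, -0.1]
width: 0.0
```

{"api": "play_rows", "payload": {"series": "-0.22 0 0 0 0 0 0; -0.42 0 0 0 0 0 0; -0.62 0 0 0 0 0 0; -0.82 0 0 0 0 0 0; -1.02 0 0 0 0 0 0; -1.22 0 0 0 0 0 0; -1.42 0 0 0 0 0 0; -1.62 0 0 0 0 0 0; -1.82 0 0 0 0 0 0; -2.02 0 0 0 0 0 0; -2.22 0 0 0 0 0 0; -2.42 0 0 0 0 0 0"}}

```text
time: 8.75
tool_pos: [0.6058, 0.0739, 0.0781]
tcp_rot: [-1.564, -0.313, 0.529]
wrist_force: [0.6, -0.0, 0.9]
width: -0.0
```

```bash
python3 see.py 6 1
```

```text
8.75 [ 0.58 -0.04  0.93] [67.56 40.99 27.99] [-0.04  0.01 -0.03]
8.85 [67.87 40.92 27.84]
```

View pics/p6.png

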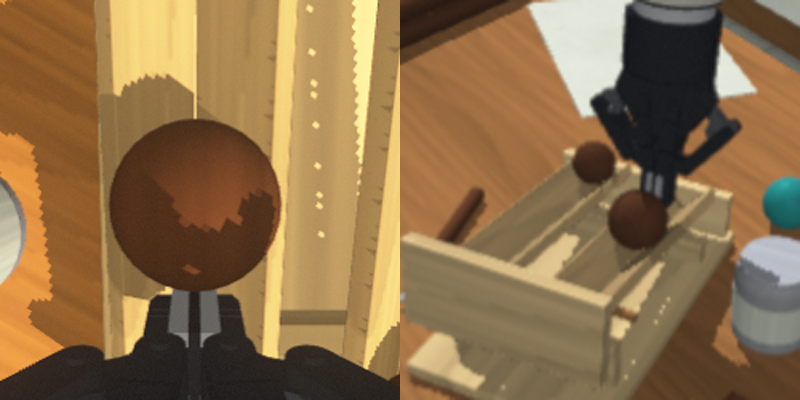

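{"api": "play_rows", "payload": {"series": "-0.2 0 0 0 0 0 0; -0.4 0 0 0 0 0 0; -0.6 0 0 0 0 0 0; -0.8 0 0 0 0 0 0; -1 0 0 0 0 0 0; -1.2 0 0 0 0 0 0; -1.4 0 0 0 0 0 0; -1.6 0 0 0 0 0 0; -1.8 0 0 0 0 0 0; -2 0 0 0 0 0 0; -2.2 0 0 0 0 0 0; -2.4 0 0 0 0 0 0"}}

```text
time: 9.85
tool_pos: [0.5849, 0.0615, 0.0814]
tcp_rot: [-1.564, -0.313, 0.53]
wrist_force: [0.1, 0.0, 0.5]
width: 0.001
```

{"api": "play_rows", "payload": {"series": "-0.22 0 0 0 0 0 0; -0.42 0 0 0 0 0 0; -0.62 0 0 0 0 0 0; -0.82 0 0 0 0 0 0; -1.02 0 0 0 0 0 0; -1.22 0 0 0 0 0 0; -1.42 0 0 0 0 0 0; -1.62 0 0 0 0 0 0; -1.82 0 0 0 0 0 0; -2.02 0 0 0 0 0 0; -2.22 0 0 0 0 0 0; -2.42 0 0 0 0 0 0"}}

```text
time: 10.85
tool_pos: [0.5641, 0.0492, 0.0848]
tcp_rot: [-1.564, -0.313, 0.53]
wrist_force: [0.1, -1.2, 0.3]
width: -0.003
```

{"api": "play_rows", "payload": {"series": "-0.22 0 0 0 0 0 0; -0.42 0 0 0 0 0 0; -0.62 0 0 0 0 0 0; -0.82 0 0 0 0 0 0; -1.0 0 0 0 0 0 0; -1.18 0 0 0 0 0 0; -1.35 0 0 0 0 0 0; -1.5 0 0 0 0 0 0; -1.64 0 0 0 0 0 0; -1.77 0 0 0 0 0 0; -1.89 0 0 0 0 0 0; -2.0 0 0 0 0 0 0"}}

```text
time: 11.85
tool_pos: [0.5469, 0.039, 0.0877]
tcp_rot: [-1.564, -0.313, 0.53]
wrist_force: [0.2, 0.4, 0.1]
width: 0.006
```

```bash
python3 see.py 7 1
```

```text
11.85 [0.18 0.43 0.06] [136.58  40.94  27.95] [-0.05 -0.   -0.07]
11.95 [136.72  40.91  27.9 ]
```

View pics/p7.png

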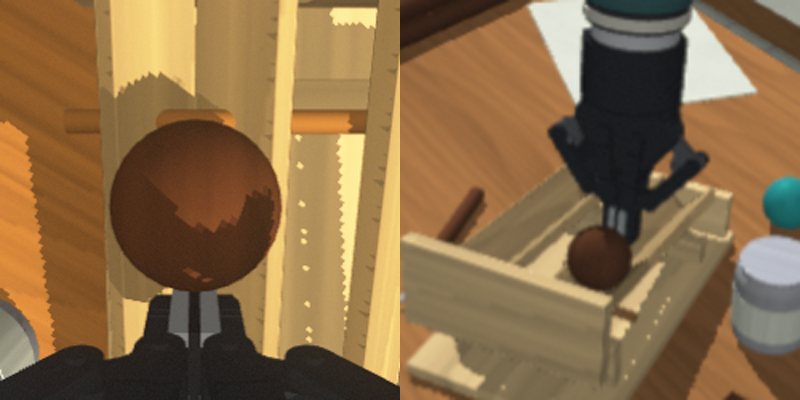

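{"api": "play_rows", "payload": {"series": "-0.1 0 0 0 0 0 0; -0.2 0 0 0 0 0 0; -0.3 0 0 0 0 0 0; -0.4 0 0 0 0 0 0; -0.5 0 0 0 0 0 0; -0.6 0 0 0 0 0 0; -0.7 0 0 0 0 0 0; -0.8 0 0 0 0 0 0; -0.9 0 0 0 0 0 0; -1 0 0 0 0 0 0; -1.1 0 0 0 0 0 0; -1.2 0 0 0 0 0 0"}}

```text
time: 12.95
tool_pos: [0.5367, 0.0329, 0.0894]
tcp_rot: [-1.564, -0.313, 0.529]
wrist_force: [0.9, -0.3, -0.2]
width: -0.003
```

```bash
python3 see.py 8 1
```

```text
12.95 [ 0.85 -0.26 -0.2 ] [148.63  40.95  28.02] [-0.05 -0.01 -0.06]
13.05 [148.88  40.93  27.92]
```

View pics/p8.png

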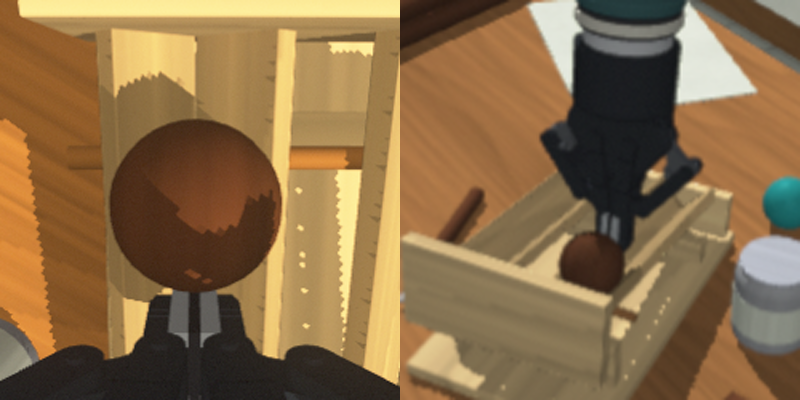

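```bash
cat > loc.py <<'E'
import sys
from g import *
from workcell import bot
c=bot.calibration('wrist')
def gz(uv,z):
    r=RG.inv().apply(ray(c,uv)[0]); o=w2g(c['origin']); return o+r*((z-o[2])/r[2])
E
python3 - <<'E'
from loc import *
print('ball',gz((252.2,187.8),.0355)*1000,'dowel',gz((320,158.1),.012)*1000,gz((185,158.1),.012)*1000)
print('head stop gutter-edge', gz((252,60+37/1.6),.05)*1000)
print('cam fwd in gutter',RG.inv().apply(ray(c,(c['cx'],c['cy']))[0]))
E
```

```text
ball [183.26129232  39.8676074   35.5       ] dowel [193.86971424   2.98754558  12.        ] [193.84872967  76.11289335  12.        ]
head stop gutter-edge [228.68949993  40.11628569  50.        ]
cam fwd in gutter [-0.27649544 -0.00268818 -0.96101147]
```

Casting the wrist rays puts the ball centre at x≈183 mm and the dowel at x≈194 mm, so the ball has just met the dowel. I'll push on slowly.

{"api": "play_rows", "payload": {"series": "-0.1 0 0 0 0 0 0; -0.2 0 0 0 0 0 0; -0.3 0 0 0 0 0 0; -0.4 0 0 0 0 0 0; -0.5 0 0 0 0 0 0; -0.6 0 0 0 0 0 0; -0.7 0 0 0 0 0 0; -0.78 0 0 0 0 0 0; -0.86 0 0 0 0 0 0; -0.94 0 0 0 0 0 0; -1.02 0 0 0 0 0 0; -1.1 0 0 0 0 0 0"}}

```text
time: 14.05
tool_pos: [0.527, 0.0272, 0.0909]
tcp_rot: [-1.564, -0.312, 0.53]
wrist_force: [-0.1, -0.8, -0.0]
width: -0.003
```

```bash
python3 see.py 9 1
```

```text
14.05 [-0.07 -0.82 -0.04] [160.02  40.88  27.9 ] [-0.06 -0.   -0.09]
14.15 [160.07  40.86  27.87]
```

View pics/p9.png

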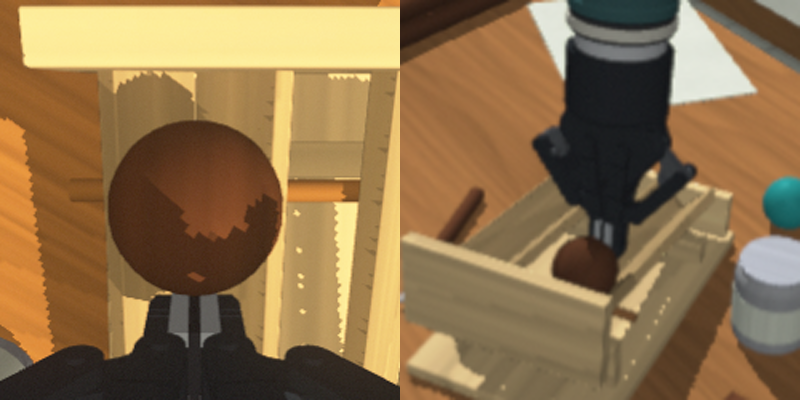

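{"api": "play_rows", "payload": {"series": "-0.08 0 0 0 0 0 0; -0.16 0 0 0 0 0 0; -0.24 0 0 0 0 0 0; -0.32 0 0 0 0 0 0; -0.4 0 0 0 0 0 0; -0.47 0 0 0 0 0 0; -0.54 0 0 0 0 0 0; -0.61 0 0 0 0 0 0; -0.67 0 0 0 0 0 0; -0.73 0 0 0 0 0 0; -0.79 0 0 0 0 0 0; -0.84 0 0 0 0 0 0"}}

```text
time: 15.15
tool_pos: [0.5197, 0.0229, 0.092]
tcp_rot: [-1.564, -0.312, 0.53]
wrist_force: [-0.5, -0.3, -0.4]
width: 0.001
```

```bash
python3 see.py 10 1
```

```text
15.15 [-0.49 -0.3  -0.42] [168.58  40.87  27.86] [-0.07 -0.01 -0.1 ]
15.25 [168.58  40.87  27.88]
```

View pics/p10.png

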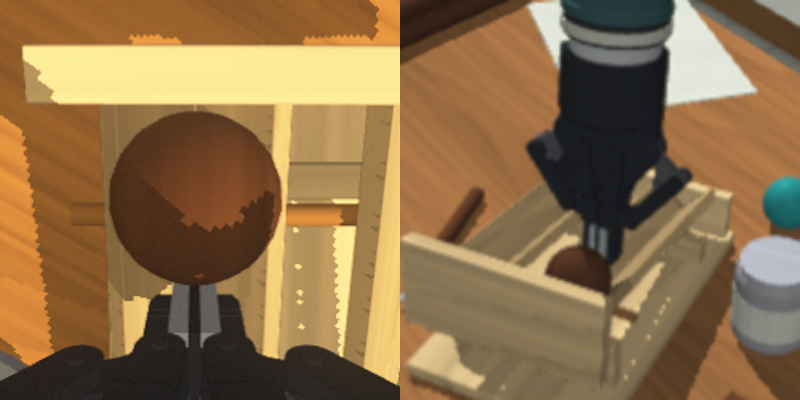

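```bash
python3 - <<'E'
from loc import *
print('ball',gz((252.2,60+197.5/1.6),.0355)*1000,'dowel',gz((320,60+214/1.6),.012)*1000,'head edge',gz((252,60+102/1.6),.05)*1000)
E
```

```text
ball [205.10964686  39.82045882  35.5       ] dowel [193.54760566   1.64844932  12.        ] head edge [233.11433497  40.04156023  50.        ]
```

The ball has rolled a little ahead of the finger and measures x≈205 mm, with the dowel at 193.5 mm, so it has dropped behind the dowel. I'll back the finger off gently and lift it clear.

{"api": "play_rows", "payload": {"series": "0.1 0 0 0 0 0 0; 0.2 0 0 0 0 0 0; 0.35 0 0 0 0 0 0; 0.5 0 0 0 0 0 0; 0.7 0 0 0 0 0 0; 0.9 0 0 0 0 0 0; 1.1 0 0 0 0 0 0; 1.3 0 0 0 0 0 0; 1.5 0 0 0 0 0 0; 1.7 0 0 0 0 0 0; 1.9 0 0 0 0 0 0; 2 0 0 0 0 0 0"}}

```text
time: 16.25
tool_pos: [0.5369, 0.0331, 0.0892]
tcp_rot: [-1.564, -0.312, 0.53]
wrist_force: [-1.0, 0.0, 0.7]
width: 0.001
```

```bash
python3 see.py 11 1
```

```text
16.25 [-1.03  0.04  0.71] [148.3   40.88  27.81] [-0.06 -0.01 -0.1 ]
16.35 [148.38  40.87  27.83]
```

View pics/p11.png

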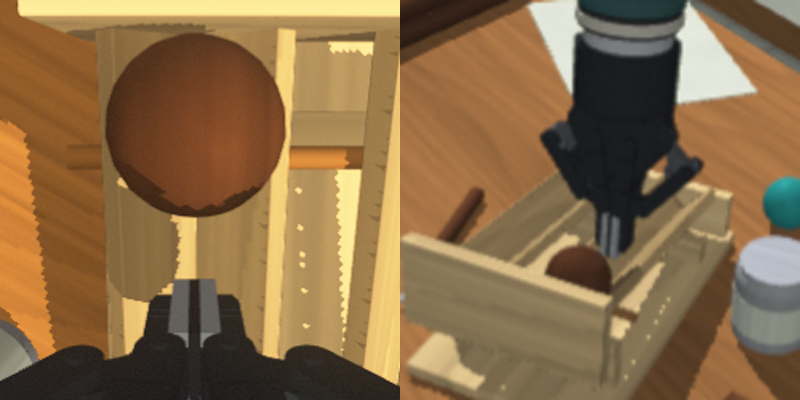

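{"api": "play_rows", "payload": {"series": "0.1 -0.4 0 0 0 0 0; 0.2 -1 0 0 0 0 0; 0.3 -2 0 0 0 0 0; 0.5 -3.2 0 0 0 0 0; 0.7 -4.6 0 0 0 0 0; 1 -6 0 0 0 0 0; 1.5 -7.4 0 0 0 0 0; 2 -8.8 0 0 0 0 0; 2.5 -10 0 0 0 0 0; 3 -11 0 0 0 0 0; 3.3 -11.6 0 0 0 0 0; 3.5 -12 0 0 0 0 0"}}

```text
time: 17.35
tool_pos: [0.5822, 0.0597, 0.2043]
tcp_rot: [-1.564, -0.314, 0.529]
wrist_force: [-0.8, 0.0, 0.1]
width: -0.0
```

```bash
python3 - <<'E'
from g import *
from workcell import bot
im=bot.read_camera('wrist'); d=bot.read_camera('side'); s=bot.read_camera('scene')
st=bot.read_state(); print(st['time'],st['wrist_force'].round(2),rep(st)[0].round(1))
c=bot.calibration('wrist')
cv2.imwrite('pics/w12.png',im); cv2.imwrite('pics/side12.png',d); cv2.imwrite('pics/scene12.png',s)
cv2.imwrite('pics/p12.png',np.vstack([np.hstack([cv2.resize(s[140:300,160:360],(400,320)),cv2.resize(d[140:300,150:350],(400,320))]),cv2.resize(im[:160],(800,250))]))
for nm,p in(('seat',(.206,.042,.035)),('big0',(.022,.042,.035))):
    w=g2w(p); print(nm,'wrist',proj(c,w),*[ (n,proj(bot.calibration(n),w)) for n in('scene','side')])
E
```

```text
17.5 [ 0.54 -0.76 -1.45] [113.2  40.9 147.5]
seat wrist [[248.73436697  81.53923566]] ('scene', array([[236.54798946, 179.23747377]])) ('side', array([[230.70080011, 211.15846054]]))
big0 wrist [[248.96714914 281.66068541]] ('scene', array([[268.57641209, 229.71560725]])) ('side', array([[270.48195437, 171.86691693]]))
```

View pics/p12.png

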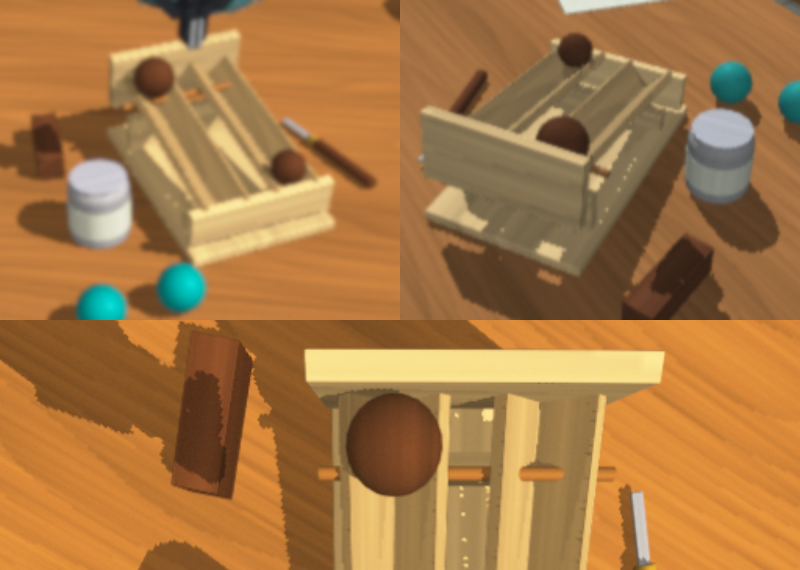

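View pics/w12.png

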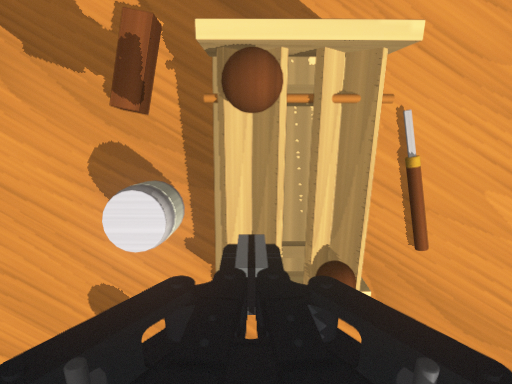

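The ball sits behind the dowel at scene (237,178.5), against a predicted seat of (236.5,179.2), and nothing is touching it. I'll hold for a second to check it is at rest, and compare the bystanders with the first pictures.

{"api": "play_rows", "payload": {"series": "0 -1 0 0 0 0 0; 0 -2 0 0 0 0 0; 0 -3 0 0 0 0 0; 0 -3.5 0 0 0 0 0; 0 -4 0 0 0 0 0; 0 -4 0 0 0 0 0; 0 -4 0 0 0 0 0; 0 -4 0 0 0 0 0; 0 -4 0 0 0 0 0; 0 -4 0 0 0 0 0; 0 -4 0 0 0 0 0; 0 -4 0 0 0 0 0"}}

```text
time: 18.5
tool_pos: [0.5859, 0.0622, 0.2421]
tcp_rot: [-1.563, -0.311, 0.531]
wrist_force: [-0.3, -0.5, 0.7]
width: 0.0
```

```bash
python3 - <<'E'
from g import *
from workcell import bot
d=bot.read_camera('side'); s=bot.read_camera('scene'); st=bot.read_state(); print(st['time'],st['tool_pos'].round(3),abs(st['joint_vel']).max().round(4))
cv2.imwrite('pics/side13.png',d); cv2.imwrite('pics/scene13.png',s)
def cen(im,x,y,w,h,thr):
    g=im[y:y+h,x:x+w,1]; m=(g<thr).astype(np.uint8); n,l,stt,ct=cv2.connectedComponentsWithStats(m); i=1+np.argmax(stt[1:,4]); return ct[i]+[x,y],stt[i]
s12=cv2.imread('pics/scene12.png'); d12=cv2.imread('pics/side12.png')
print('moved since last (max abs diff in ball crop): scene',cv2.absdiff(s,s12)[165:192,222:252].max(),'side',cv2.absdiff(d,d12)[195:216,215:248].max())
C={n:bot.calibration(n) for n in('scene','side')}
print(cen(s,222,163,30,30,72),cen(d,212,190,40,30,50))
# bystander changes vs first pictures
s0=cv2.imread('pics/scene0.png'); d0=cv2.imread('pics/side0.png')
for nm,(a,b,x,y,w,h) in {'tin scene':(s0,s,190,218,38,48),'small scene':(s0,s,294,213,20,19),'knife scene':(s0,s,300,196,50,40),'blank scene':(s0,s,174,194,18,36),'tin side':(d0,d,292,195,38,46),'small side':(d0,d,228,156,18,18),'knife side':(d0,d,172,175,24,22),'blank side':(d0,d,260,256,50,54)}.items():
    f=lambda im:im[y:y+h,x:x+w]
    sh,r=cv2.phaseCorrelate(np.float32(cv2.cvtColor(f(a),cv2.COLOR_BGR2GRAY)),np.float32(cv2.cvtColor(f(b),cv2.COLOR_BGR2GRAY)))
    print(nm,'shift px',np.round(sh,2),'mean diff',cv2.absdiff(f(a),f(b)).mean().round(2))
cv2.imwrite('pics/p13.png',np.hstack([cv2.resize(s[150:230,200:300],(400,320),interpolation=cv2.INTER_CUBIC),cv2.resize(d[180:260,170:270],(400,320),interpolation=cv2.INTER_CUBIC)]))
E
```

```text
18.6 [0.586 0.062 0.242] 0.0012
moved since last (max abs diff in ball crop): scene 2 side 5
(array([235.46007605, 179.59695817]), array([  4,   7,  20,  20, 263], dtype=int32)) (array([233.38075314, 208.0125523 ]), array([  7,  10,  25,  17, 239], dtype=int32))
tin scene shift px [-0.02  0.03] mean diff 1.34
small scene shift px [-0.02 -0.05] mean diff 0.73
knife scene shift px [-0.    0.01] mean diff 0.84
blank scene shift px [-0.09 -0.05] mean diff 1.89
tin side shift px [0.1  0.01] mean diff 3.78
small side shift px [0.   0.01] mean diff 2.05
knife side shift px [ 0.02 -0.03] mean diff 2.83
blank side shift px [-0.15  0.06] mean diff 4.76
```

View pics/p13.png

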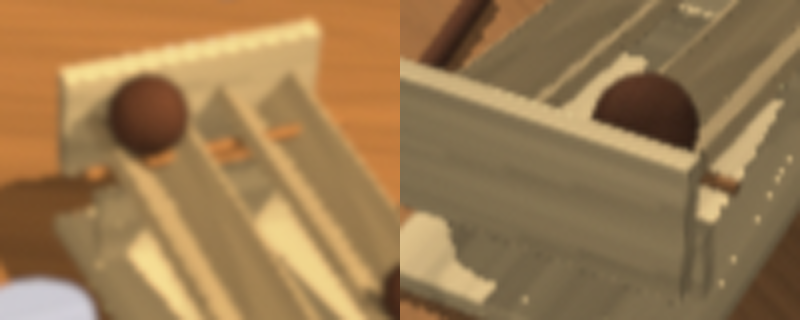

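The ball is at rest behind the dowel, nothing else has moved, and the hand is well clear. I'm handing the job in.

```bash
python3 - <<'E'
from workcell import bot
print(bot.finish_job())
E
```

```text
the job is handed in; nothing more can be done
None
```

The larger ball now rests behind the cross dowel at the head of its gutter, and the job is handed in. I pushed it there from behind with the shut fingertips, at no more than about 24 mm/s on the slope and 8–12 mm/s over the dowel. Then I backed the finger off 20 mm and lifted it well clear. The clock read 18.6 s just before handing in.

**Ball position:** the wrist view put the ball's centre at x ≈ 205 mm, with the dowel at about 193.5 mm and the head stop's edge at about 233 mm. That is at the lower edge of the 205–207.5 mm seat range. In the scene view the ball was within about 1 px of where the seat should appear.

**At rest:** about a second after I let go, the ball had not moved between pictures.

**Bystanders:** the tin, knife, wood blank and smaller ball shifted by no more than 0.15 px from the first pictures, which is within noise.

**Forces:** the wrist force read about 1.7 N at most at the end of each move, which is noise level.

**Disagreements:**
- The wrist camera and the two fixed cameras differed by 2–3 mm sideways, so I centred the finger using the wrist view.
- My descent drifted about 3 mm sideways and ended 3 mm high, which I corrected before touching the ball.
- In the last side view the head stop hid the lower part of the ball, so that view could not confirm its exact position.

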